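# Press the tube caps home with a sprung presser

## Robot

A 6-joint arm with a two-finger parallel gripper is mounted at the origin on the work surface. World frame = base frame: x ahead of the robot, y to its left, z up, the work surface at z = 0. Lengths are in m, angles in rad, forces in N, time in s.
With the tool pointing down it reaches from about 0.3 to 0.775 m from the base axis. Payload 14.6 kg.
Tool frame: the origin (TCP) lies where the fingers leave the gripper's body, on its centre line; the fingertips stand 73 mm ahead of it and the grasp point (between the pads) lies 54 mm ahead of it (ctrl.finger_overhang is the distance from the TCP to the fingertips, in m); z points along the fingers, y is the line along which they close (so a half turn about z gives the same grasp; the last joint's range is limited). The gripper opens to 85 mm and grips with 20 to 120 N. Pads are 22 mm wide; open, the fingers measure 114 mm over their backs; the gripper's body (76 mm by 85 mm) begins 54 mm behind the grasp point. The pads swing forward as they close: fully open they stand 13 mm farther back than shut.
Start: joints at [-1.175, 0.3, 1.521, -0, 1.321, -0.067], TCP at [0.246, -0.492, 0.304] pointing down, gripper open.
Joint ranges: [-3.03, 3.03], [-0.79, 2.21], [0.23, 2.52], [-1.04, 4.18], [0, 3.07], [-2.55, 2.55]. Speed limits (rad/s): [2.22, 2.22, 2.57, 3.14, 3.14, 3.14].

## Interface

Orientations are given as a unit quaternion [x, y, z, w].
In Python, from plant import get_state, read_camera, camera_model, job, ctrl gives the robot as it stands. The module is installed in compiled form; this text tells all that it offers.
- The arm moves only by the tool play_rows, never from a script. Its argument "targets" is a list of rows, each a list of 5 numbers: the shift along the tool's x, y, z in mm, then the turn about the tool's z in degrees, then the opening, from -1 (shut) to 1 (fully open), so that 0 is half open. A call has 1 to 8 rows; each row is the pose to reach, as a shift and turn from the pose commanded when the call began, along the tool's axes at that moment; what a row does not reach only later rows make up. A row lasts 1/8 s, in which the tool goes at most 62.5 mm and 10.7 degrees, less where a joint would pass 70% of its speed; a pose out of reach is approached as far as the arm can. A call with a gripper value outside its range is refused whole. The fingers move at their own pace and stop on an object; "grip_force" is the grip in N (left out, the last holds). Time passes only in rows, so rows that repeat a pose let the fingers close. It gives the time, the measured TCP pose, the force, the opening and the grip force at its end, in the units of the state.
- get_state(): the state, without advancing time (a new reading comes with each control period).
- read_camera(name): name is "side" or "top"; returns the picture (480x640x3 uint8, blue, green, red); there is no depth.
- camera_model(name): a dict with "fov_y" (degrees; the focal length in pixels is half the picture's height over the tangent of half this angle, whatever the lens; pixels are square), "cx", "cy" (the principal point, pixels), "view" (4x4, takes a point from world to camera coordinates). Camera axes: x right, y up, looking along -z (the intrinsics and any distortion apply to the point x, -y, -z); pixel columns grow to the right and rows downward; lengths in m; the calibration is good to about 2 mm. A picture is of the moment at which its call begins. camera_model takes no time and is no camera call.
- job.hand_in(): hands the job in; it is judged then, once.
The state is a dict: "time_s": time; "qpos": joint angles; "qvel": joint speeds; "joint_efforts": joint torques, N m; "tool_pos": TCP position; "orientation": TCP orientation; "wrist_force": force on the tool from outside, world axes, zero at the start; "moment": the same for the moment, N m; "gripper_width": opening from 0.0 (shut) to 1.0 (fully open); "finger_force": force on a finger pad.
Only numpy, scipy, OpenCV 4.12 (cv2) and the standard library are available. Lean on these libraries where they do the work, as an engineer would, in place of code of your own. Each camera call takes 0.05 s, during which the arm holds its last target. There are 200 camera calls.

## Task

Move the glass dish that lies across the tube rack gently onto the steel tray. Then take the presser and sweep its foot along the row of caps, from the end of the rack with the clamp knob to the other end, pressing steadily but not hard, until every cap is flush with the rack's deck; do not press the caps with the fingers. Finally stand the presser upright on the white tray again, and leave the other things where they are.

Things in the scene. Friction and masses are not known exactly. Their poses are not given: they have to be found in the camera images.
- rack: Grey tube rack fixed to the bench, 200 mm long (its x), 56 mm wide (y). Origin at the centre of its underside, z up. Six round white caps stand in one row on its centre line (y = 0) at x = +45, +27, +9, -9, -27, -45 mm, 14 mm diameter. A black clamp knob (28 mm across) sticks 28 mm out of the +x end face, marking the end where the sweep begins.
- rack_deck (a point): Centre of the rack's flat deck, 50 mm above rack's origin, same axes. Along both long edges of the deck an aluminium rail, 6 mm wide, rises 10 mm above it, leaving a lane 44 mm wide, open at both ends, for the presser's foot.
- cap0 (a joint): Cap 0 of the rack, 14 mm diameter, at x = +45 mm in the rack's frame: how far it is pushed in, m. At 0 its top stands 6 mm above the deck, at 0.006 it is fully home, flush with the deck. It starts 4 to 6 mm proud, needs 3 N to move and stays where it is left.
- cap1 (a joint): Cap 1 of the rack, 14 mm diameter, at x = +27 mm in the rack's frame: how far it is pushed in, m. At 0 its top stands 6 mm above the deck, at 0.006 it is fully home, flush with the deck. It starts 4 to 6 mm proud, needs 3 N to move and stays where it is left.
- cap2 (a joint): Cap 2 of the rack, 14 mm diameter, at x = +9 mm in the rack's frame: how far it is pushed in, m. At 0 its top stands 6 mm above the deck, at 0.006 it is fully home, flush with the deck. It starts 4 to 6 mm proud, needs 3 N to move and stays where it is left.
- cap3 (a joint): Cap 3 of the rack, 14 mm diameter, at x = -9 mm in the rack's frame: how far it is pushed in, m. At 0 its top stands 6 mm above the deck, at 0.006 it is fully home, flush with the deck. It starts 4 to 6 mm proud, needs 3 N to move and stays where it is left.
- cap4 (a joint): Cap 4 of the rack, 14 mm diameter, at x = -27 mm in the rack's frame: how far it is pushed in, m. At 0 its top stands 6 mm above the deck, at 0.006 it is fully home, flush with the deck. It starts 4 to 6 mm proud, needs 3 N to move and stays where it is left.
- cap5 (a joint): Cap 5 of the rack, 14 mm diameter, at x = -45 mm in the rack's frame: how far it is pushed in, m. At 0 its top stands 6 mm above the deck, at 0.006 it is fully home, flush with the deck. It starts 4 to 6 mm proud, needs 3 N to move and stays where it is left.
- dish: Closed round glass dish, 62 mm diameter, 20 mm high, about 40 g, lying on the rack's two rails over the caps. Origin at the centre of its underside (60 mm above the bench at the start), z up. Can be gripped across its diameter from above.
- steel_tray: Shallow steel tray fixed to the bench, 210 mm (x) x 170 mm (y), floor 3 mm thick, rim 6 mm high and 5 mm wide. Origin at the centre of its underside. A small dish already stands near one corner (+x, +y).
- white_tray: Shallow white plastic tray fixed to the bench, 170 mm (x) x 150 mm (y), floor 3 mm thick, rim 6 mm high and 5 mm wide. Origin at the centre of its underside. The presser starts on it; a vial stands near one corner (+x, -y).
- presser: Hand presser standing upright, 0.25 kg, 82 mm high: black block handle on a sprung steel foot. Origin at the centre of the foot's flat underside (spring relaxed), z up. It is swept along its x. Foot 30 mm wide (y), flat for 28 mm along x, with a nose at both ends turned up by 24 degrees (65 mm long in all, nose tips 8 mm up). The same either way round.
- presser_grip (a point): Grip point of the presser's handle, 60 mm above presser's origin, same axes. The handle measures 26 mm (x) by 44 mm (y) and reaches from 22 to 82 mm above the origin. Best gripped from above across its 26 mm, so that the fingers stand before and behind it in the sweeping direction.
- foot (a joint): Spring travel of the presser's foot into the handle, m: 0 relaxed, 0.010 fully compressed (hard stop). Spring 3 N preload plus 1 N per mm: 0.005 means about 8 N of pressure.
- small_dish: Bystander, to be left alone. Round glass dish, 42 mm diameter, 14 mm high, on the steel tray. Origin under its centre.
- vial: Bystander, to be left alone. Glass vial, 24 mm diameter, 42 mm high, on the white tray. Origin under its centre.
- large_dish: Bystander, to be left alone. Round glass dish, 90 mm diameter, 16 mm high, beyond the rack on the robot's right. Origin under its centre.
- brown_jar: Bystander, to be left alone. Brown glass jar, 60 mm diameter, 85 mm high, beyond the rack. Origin under its centre.
- wash_bottle: Bystander, to be left alone. White bottle, 64 mm diameter, 150 mm high, at the back. Origin under its centre.
- forceps: Bystander, to be left alone. Dark steel forceps lying on the bench beyond the rack, 128 mm long (x), 20 mm wide, 8 mm high. Origin under the middle.
Mind the look-alikes: they are no part of the job. Leave any purple or yellow look-alike of the dish alone. Leave any yellow look-alike of the rack alone.

How it is judged:
On the way, in this order (a step that is already met when the one before it is completed fails the run):
1. The dish stands on the steel tray, released, before the caps are pressed (x of dish in the frame of steel_tray between -0.085 and 0.085 m and y of dish in the frame of steel_tray between -0.065 and 0.065 m and angle between dish's own z axis and vertical below 0.1 rad and z of dish in the frame of steel_tray below 0.008 m and linear speed of dish below 0.03 m/s and contact force between the fingers and dish below 0.2 N), for 0.2 s.
2. The presser presses on the rack (3 to 20 N) at the clamp-knob end of the row (contact force between presser and rack between 3 and 20 N and x of presser in the frame of rack between 0.03 and 0.12 m and x of presser in the frame of rack above -0.12 m and y of presser in the frame of rack between -0.02 and 0.02 m), for 0.1 s.
3. The presser presses (3 to 20 N) in the middle of the row, on its way to the other end, the first two caps home behind it (contact force between presser and rack between 3 and 20 N and x of presser in the frame of rack between -0.02 and 0.02 m and value of joint each of cap0, cap1 above 0.0045 m), for 0.1 s.
4. The presser presses (3 to 20 N) at the other end of the row, and all caps are home (within 1.5 mm of flush) (contact force between presser and rack between 3 and 20 N and x of presser in the frame of rack below -0.03 m and value of joint each of cap0, cap1, cap2, cap3, cap4, cap5 above 0.0045 m), for 0.1 s.
At the end, for the whole second after the job is handed in: All six caps within 1.5 mm of flush; the dish flat on the steel tray (centre within 85 mm in x, 65 mm in y of the tray centre), released, at rest; the presser upright on the white tray (centre within 75 mm in x, 65 mm in y of the tray centre), at rest (all of step 1 and value of joint each of cap0, cap1, cap2, cap3, cap4, cap5 above 0.0045 m and x of presser in the frame of white_tray between -0.075 and 0.075 m and y of presser in the frame of white_tray between -0.065 and 0.065 m and angle between presser's own z axis and vertical below 0.1 rad and z of presser in the frame of white_tray below 0.008 m and linear speed of presser below 0.03 m/s); the robot touches nothing.
It fails at once if The presser is pressed on the rack with more than 30 N (contact force between presser and rack above 30 N).
It fails at once if The fingers press on the rack or its caps with more than 3 N (contact force between the fingers and rack above 3 N).
It fails at once if The dish is tipped by more than 0.5 rad, or dropped or flung (faster than 1 m/s) (angle between dish's own z axis and vertical above 0.5 rad or linear speed of dish above 1 m/s).
It fails at once if A bystander is moved by more than 30 mm (distance of any of small_dish, vial, large_dish, brown_jar, wash_bottle, forceps from where it was at the start of the episode above 0.03 m).
It also fails if it takes over 69 s, if anything falls off the work surface, if the arm or the gripper's body presses on something with over 40 N, if the wrist force passes 120 N, or if a joint passes its speed limit or range.

## Working session

There is one attempt and no reset: what is moved stays moved. The work goes in short steps, Python scripts to look and compute and a tool call to move; the robot and the scene stay as the last step left them, time stands still between calls to the robot, and variables do not carry over. Pictures are saved under pics/ and viewed, at most 10 in all, crops included, and the job is handed in when it is done.

Besides the shell and the picture viewer there is one more tool, called after "Emit:" in YAML: its name, and indented under it one key for each argument. play_rows: Moves the arm, as the interface text tells. Its arguments: {"type":"object","properties":{"targets":{"type":"array"},"grip_force":{"type":"number"}},"required":["targets"]}

```bash
mkdir -p pics
cat > h.py <<'E'
import numpy as np, cv2
from plant import get_state, read_camera, camera_model, job, ctrl
from scipy.spatial.transform import Rotation as R
def ray(n,u,v):
    m=camera_model(n); f=240/np.tan(np.radians(m['fov_y'])/2)
    V=np.array(m['view']); d=np.array([(u-m['cx'])/f,-(v-m['cy'])/f,-1.])
    Rt=V[:3,:3].T; return -Rt@V[:3,3], Rt@d
def onz(n,u,v,z):
    o,d=ray(n,u,v); return o+d*(z-o[2])/d[2]
def proj(n,p):
    m=camera_model(n); f=240/np.tan(np.radians(m['fov_y'])/2)
    V=np.array(m['view']); c=V[:3,:3]@p+V[:3,3]
    return m['cx']+f*c[0]/-c[2], m['cy']-f*c[1]/-c[2]
def delta(p):
    s=get_state(); return R.from_quat(s['orientation']).inv().apply(np.array(p)-s['tool_pos'])*1000
E
python3 - <<'E'
from h import *
for n in('top','side'):
    im=read_camera(n); cv2.imwrite(f'pics/{n}0.png',im); m=camera_model(n); print({k:(np.round(v,3).tolist() if k=='view' else v) for k,v in m.items()}); print(ray(n,320,240))
print(get_state())
E
```

```text
{'fov_y': 46.1857604523112, 'cx': 326.30185655101616, 'cy': 236.69746484938108, 'view': [[-0.005, -1.0, 0.015, -0.007], [0.997, -0.003, 0.074, -0.494], [-0.074, 0.015, 0.997, -1.175], [0.0, 0.0, 0.0, 1.0]]}
(array([0.40548597, 0.00952904, 1.20799487]), array([ 0.06797792, -0.00404287, -0.99775871]))
{'fov_y': 54.07110251553633, 'cx': 318.59146786578106, 'cy': 238.0903257866962, 'view': [[-0.726, -0.687, 0.01, 0.372], [0.465, -0.481, 0.743, -0.262], [-0.506, 0.545, 0.669, -0.902], [0.0, 0.0, 0.0, 1.0]]}
(array([-0.06410329,  0.62128461,  0.79460777]), array([ 0.50195359, -0.54465574, -0.67187661]))
{'time_s': 0.1, 'qpos': array([-1.17459703e+00,  3.00434328e-01,  1.52150029e+00, -3.68409476e-05,
        1.32072216e+00, -6.65689426e-02]), 'qvel': array([ 0.00068594, -0.00046914, -0.00104854, -0.00259106,  0.00022247,
       -0.00143846]), 'joint_efforts': array([ 2.96993792e-03, -5.44380605e+01, -3.62366903e+01,  9.50571120e-05,
        3.08053844e-03,  2.29522897e-05]), 'tool_pos': array([ 0.24549147, -0.49202686,  0.30337563]), 'orientation': array([ 9.73348728e-01,  2.29329391e-01, -1.04898523e-04, -5.21923218e-04]), 'wrist_force': array([-0.66746563, -0.45354448, -0.15686164]), 'moment': array([ 0.00744297, -0.01083573,  0.01668225]), 'finger_force': 0.0, 'gripper_width': 1.0000008490340093}
```

View pics/top0.png

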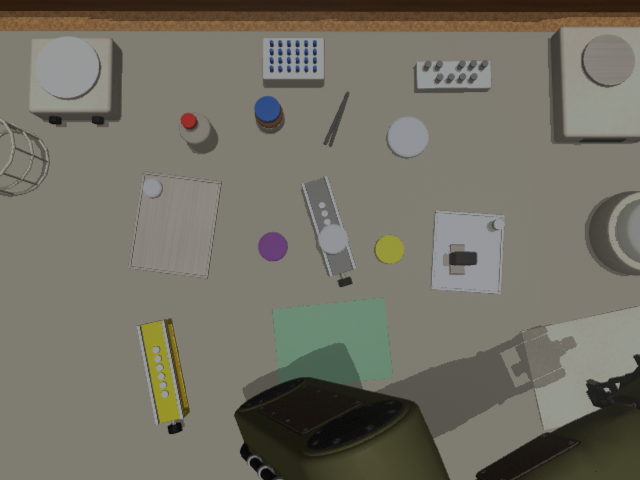

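View pics/side0.png

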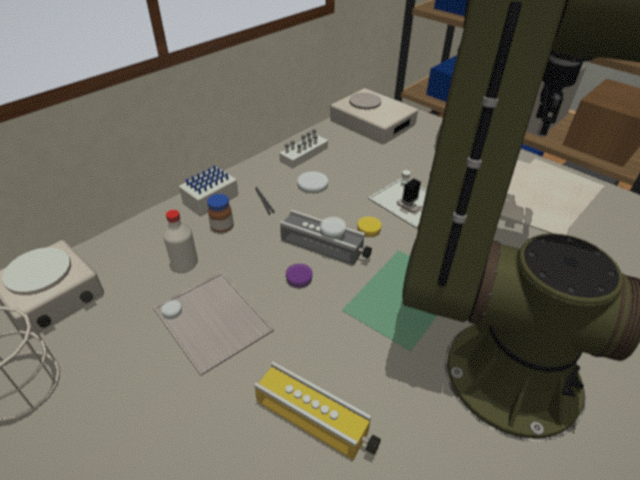

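The top view shows:
- **Dish candidates:** clear dish on the grey rack at (333,239), purple at (273,247), yellow at (390,249), large dish at (408,137), small dish at (152,187). I choose (333,239).
- **Racks:** grey at about (328,227), knob at (345,282), and the yellow look-alike at (163,370). I choose the grey one.
- **Presser:** (463,259) on the white tray.
- **Vial:** (498,224).

I'll check the choice in one close crop.

Run:
```python
from h import *
im=cv2.imread('pics/top0.png')
c=np.hstack([cv2.resize(im[170:295,285:375],None,fx=4,fy=4,interpolation=cv2.INTER_CUBIC),cv2.resize(im[205:330,425:515],None,fx=4,fy=4,interpolation=cv2.INTER_CUBIC)])
cv2.imwrite('pics/crop.png',c)
def comps(n,mask,box,mn):
    x0,y0,x1,y1=box; m=np.zeros_like(mask); m[y0:y1,x0:x1]=mask[y0:y1,x0:x1]
    k,l,s,ce=cv2.connectedComponentsWithStats(m)
    for i in range(1,k):
        if s[i][4]>=mn: print(s[i].tolist(),ce[i].round(1), 'rect',[np.round(a,1) for a in cv2.minAreaRect(np.argwhere(l==i)[:,::-1].astype(np.float32))])
g=im.min(2)
print('bright');comps('top',((g>150)*255).astype(np.uint8),(300,170,365,295),8)
print('dark');comps('top',((im.max(2)<60)*255).astype(np.uint8),(300,170,365,300),20);comps('top',((im.max(2)<60)*255).astype(np.uint8),(430,205,510,300),20)
print('white tray');comps('top',((g>135)*255).astype(np.uint8),(420,200,515,300),100)
print(im[239,333],im[214,325],im[260,335],im[270,480],im[230,170],im[250,457])
```

```text
bright
dark
[338, 277, 14, 10, 90] [344.6 281.6] rect [array([344.5, 281.5]), array([ 7. , 12.6]), np.float64(71.6)]
[450, 252, 26, 13, 320] [462.4 258.2] rect [array([462.5, 258. ]), array([12., 25.]), np.float64(90.0)]
white tray
[431, 210, 74, 84, 4469] [468.2 251.2] rect [array([467.8, 251.6]), array([69.5, 79.3]), np.float64(3.4)]
[152 148 146] [158 153 150] [103 105 104] [157 153 150] [129 136 142] [117 122 127]
```

View pics/crop.png

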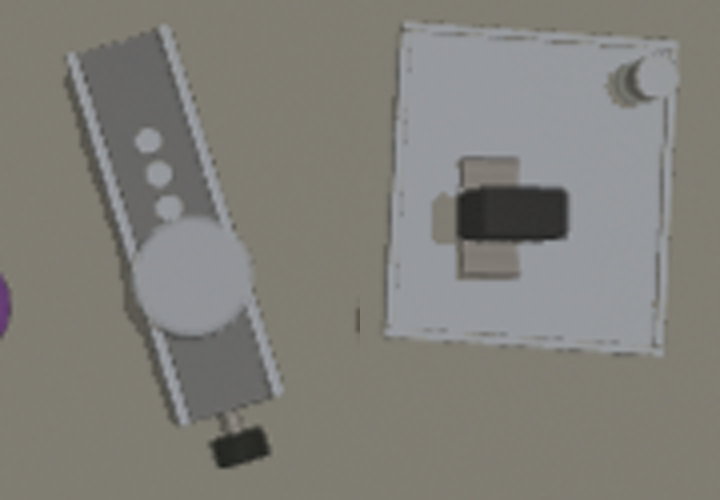

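Crop confirms: clear dish on the grey rack at crop (192,276), three free caps, knob at (240,447), presser at (515,215) in the white tray.

Run:
```python
from h import *
def P(l,z,x0=285,y0=170):
    return np.array([onz('top',x0+(a+.5)/4-.5,y0+(b+.5)/4-.5,z) for a,b in l])
r=P([(66,55),(168,25),(283,393),(180,425)],.06); print('rack corners',r.round(4).tolist(),'c',r.mean(0).round(4))
ax=(r[2]+r[3]-r[0]-r[1])/2; print('len',np.linalg.norm(ax),'yaw',np.degrees(np.arctan2(ax[1],ax[0])),'w',np.linalg.norm(r[0]-r[1]))
c=P([(148,140),(158,174),(169,208)],.055); ex=ax/np.linalg.norm(ax)
for i,p in zip((-.045,-.027,-.009),c): print('cap ->centre',(p-ex*i).round(4))
d=P([(192,276)],.08); print('dish',d.round(4))
X=285-0; 
pf=P([(458-360,157),(520-360,157),(520-360,277),(458-360,277)],.011,425,205); print('foot',pf.round(4).tolist(),pf.mean(0))
ph=P([(485-360,187),(568-360,187),(568-360,240),(485-360,240)],.085,425,205); print('handle top',ph.round(4).tolist(),ph.mean(0))
w=P([(403-360,22),(678-360,42),(662-360,355),(387-360,333)],.006,425,205); print('white',w.round(4).tolist(),w.mean(0))
s=np.array([onz('top',*q,.006) for q in [(143,173),(221,181),(208,278),(131,268)]]); print('steel',s.round(4).tolist(),s.mean(0))
# side check of the dish
print('dish in side',proj('side',d[0]), 'knob',proj('side',r.mean(0)+ex*.114-[0,0,.03]),'presser top', proj('side',ph.mean(0)))
print(R.from_quat(get_state()['orientation']).as_matrix().round(3), ctrl.finger_overhang)
```

```text
rack corners [[0.6007, 0.0433, 0.06], [0.6162, -0.0093, 0.06], [0.4265, -0.067, 0.06], [0.4105, -0.0144, 0.06]] c [ 0.5134 -0.0119  0.06  ]
len 0.19852697464341496 yaw -163.0932090525373 w 0.05480841401962465
cap ->centre [ 0.5141 -0.0119  0.055 ]
cap ->centre [ 0.5137 -0.0117  0.055 ]
cap ->centre [ 0.5133 -0.0121  0.055 ]
dish [[ 0.485  -0.0204  0.08  ]]
foot [[0.4778, -0.2713, 0.011], [0.4776, -0.3046, 0.011], [0.4136, -0.3031, 0.011], [0.4138, -0.27, 0.011]] [ 0.4456966  -0.28723048  0.011     ]
handle top [[0.4582, -0.2672, 0.085], [0.458, -0.3089, 0.085], [0.4315, -0.3083, 0.085], [0.4317, -0.2666, 0.085]] [ 0.44483863 -0.28776651  0.085     ]
white [[0.551, -0.2442, 0.006], [0.5398, -0.3928, 0.006], [0.3718, -0.3796, 0.006], [0.3842, -0.2325, 0.006]] [ 0.46168825 -0.31229386  0.006     ]
steel [[0.633, 0.3845, 0.006], [0.6154, 0.2171, 0.006], [0.4073, 0.2428, 0.006], [0.4293, 0.4059, 0.006]] [0.5212502  0.31256713 0.006     ]
dish in side (np.float64(333.48474930990824), np.float64(224.14246430557614)) knob (np.float64(365.13631449028145), np.float64(250.81368621853093)) presser top (np.float64(413.61656748959217), np.float64(181.99873377867993))
[[ 0.895  0.446 -0.   ]
 [ 0.446 -0.895  0.001]
 [ 0.    -0.001 -1.   ]] 0.0726
```

Emit:
play_rows:
  targets:
    - [425, -315, 60, 9.6, 1]
    - [425, -315, 60, 9.6, 1]
    - [425, -315, 60, 9.6, 1]
    - [425, -315, 60, 9.6, 1]
    - [425, -315, 60, 9.6, 1]
    - [425, -315, 60, 9.6, 1]
    - [425, -315, 60, 9.6, 1]
    - [425, -315, 60, 9.6, 1]
  grip_force: 20

```text
time_s: 1.1
tool_pos: [0.4711, -0.0472, 0.2473]
orientation: [0.989, 0.147, 0.0, 0.0]
wrist_force: [0.7, -2.3, -0.5]
gripper_width: 1.001
finger_force: 0.0
```

Emit:
play_rows:
  targets:
    - [0, 0, 0, 0, 1]
    - [0, 0, 0, 0, 1]

```text
time_s: 1.35
tool_pos: [0.4704, -0.0493, 0.2473]
orientation: [0.989, 0.147, -0.0, -0.0]
wrist_force: [-0.2, 0.8, 0.3]
gripper_width: 0.999
finger_force: 0.0
```

```bash
cat > g.py <<'E'
import sys
from h import *
# usage: g.py x y z yaw_of_tool_y(deg)
x,y,z,a=map(float,sys.argv[1:])
s=get_state(); M=R.from_quat(s['orientation']).as_matrix()
cur=np.degrees(np.arctan2(M[1,1],M[0,1])); t=-(a-cur); t=(t+90)%180-90
print('delta mm',delta([x,y,z]).round(1),'turn',round(t,1),'pos',s['tool_pos'].round(4),'t',s['time_s'],'w',s['gripper_width'],'F',s['wrist_force'].round(1),'q6',s['qpos'][5].round(2))
E
python3 g.py .485 -.0204 .122 -73.1
```

```text
delta mm [ 22.5 -23.4 125.3] turn 0.1 pos [ 0.4704 -0.0493  0.2473] t 1.35 w 0.998676364726369 F [-0.2  0.8  0.3] q6 1.09
```

Emit:
play_rows:
  targets:
    - [22.5, -23.4, 0, 0, 1]
    - [22.5, -23.4, 40, 0, 1]
    - [22.5, -23.4, 75, 0, 1]
    - [22.5, -23.4, 105, 0, 1]
    - [22.5, -23.4, 125, 0, 1]
    - [22.5, -23.4, 125, 0, 1]
    - [22.5, -23.4, 125, 0, 1]

```text
time_s: 2.22
tool_pos: [0.4856, -0.0211, 0.1235]
orientation: [0.989, 0.147, 0.001, 0.0]
wrist_force: [-0.2, 0.4, 0.2]
gripper_width: 1.0
finger_force: 0.0
```

```bash
python3 g.py .485 -.0204 .122 -73.1
python3 - <<'E'
from h import *
a=read_camera('side'); b=read_camera('top')
cv2.imwrite('pics/grasp.png',np.hstack([cv2.resize(a[140:300,230:430],None,fx=2,fy=2),cv2.resize(b[150:310,240:440],None,fx=2,fy=2)]))
E
```

```text
delta mm [-0.4 -0.8  1.5] turn -0.0 pos [ 0.4856 -0.0211  0.1235] t 2.225 w 0.9998982323407772 F [-0.2  0.4  0.2] q6 1.16
```

View pics/grasp.png

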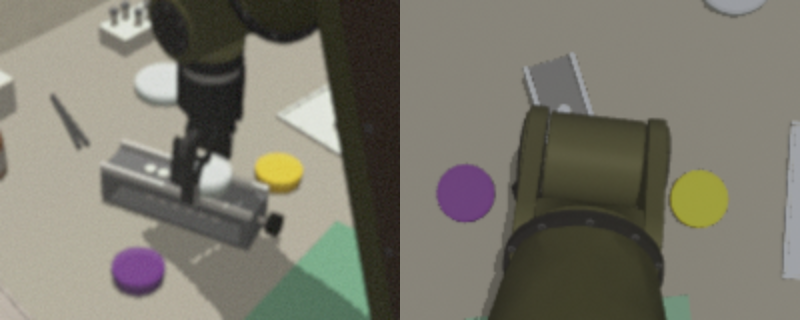

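The picture shows a finger on the near long side of the rack at (190,180), with the dish between the fingers at (215,172) and both lookalikes clear. Closing.

Emit:
play_rows:
  targets:
    - [0, 0, 0, 0, 0.3]
    - [0, 0, 0, 0, 0.3]
    - [0, 0, 0, 0, 0.3]
    - [0, 0, 0, 0, 0.3]
    - [0, 0, 0, 0, 0.3]
    - [0, 0, 0, 0, 0.3]
  grip_force: 20

```text
time_s: 3.08
tool_pos: [0.4855, -0.0203, 0.1232]
orientation: [0.989, 0.147, 0.0, 0.0]
wrist_force: [-2.7, -1.9, 8.2]
gripper_width: 0.719
finger_force: 20.2
```

The fingertips would touch the tray floor at this grip depth, so I'll regrip 12 mm higher.

Emit:
play_rows:
  targets:
    - [0, 0, 0, 0, 1]
    - [0, 0, 0, 0, 1]
    - [0, 0, 0, 0, 1]
    - [0, 0, -12, 0, 1]
    - [0, 0, -12, 0, 1]
    - [0, 0, -12, 0, 1]

```text
time_s: 3.82
tool_pos: [0.4854, -0.0203, 0.1347]
orientation: [0.989, 0.147, 0.0, 0.0]
wrist_force: [-0.4, 1.0, 1.8]
gripper_width: 1.001
finger_force: 0.0
```

Emit:
play_rows:
  targets:
    - [0, 0, 0, 0, 0.3]
    - [0, 0, 0, 0, 0.3]
    - [0, 0, 0, 0, 0.3]
    - [0, 0, 0, 0, 0.3]
    - [0, 0, 0, 0, 0.3]
    - [0, 0, 0, 0, 0.3]

```text
time_s: 4.58
tool_pos: [0.4853, -0.0203, 0.1346]
orientation: [0.989, 0.147, -0.0, -0.0]
wrist_force: [-2.9, -0.1, 5.2]
gripper_width: 0.717
finger_force: 21.1
```

Emit:
play_rows:
  targets:
    - [0, 0, -5, 0, 0.3]
    - [0, 0, -20, 0, 0.3]
    - [0, 0, -45, 0, 0.3]
    - [0, 0, -70, 0, 0.3]
    - [0, 0, -80, 0, 0.3]
    - [0, 0, -80, 0, 0.3]

```text
time_s: 5.32
tool_pos: [0.4854, -0.0203, 0.215]
orientation: [0.989, 0.147, 0.001, 0.0]
wrist_force: [-0.3, -0.5, -0.9]
gripper_width: 0.714
finger_force: 21.9
```

```bash
python3 g.py .505 .30 .215 -73.1
python3 - <<'E'
from h import *
a=read_camera('side')
cv2.imwrite('pics/lift.png',cv2.resize(a[90:310,150:430],None,fx=2.5,fy=2.5))
E
```

```text
delta mm [ 111.9 -300.8   -0. ] turn 0.0 pos [ 0.4854 -0.0203  0.215 ] t 5.325 w 0.7135869126316856 F [-0.3 -0.5 -0.9] q6 1.16
```

View pics/lift.png

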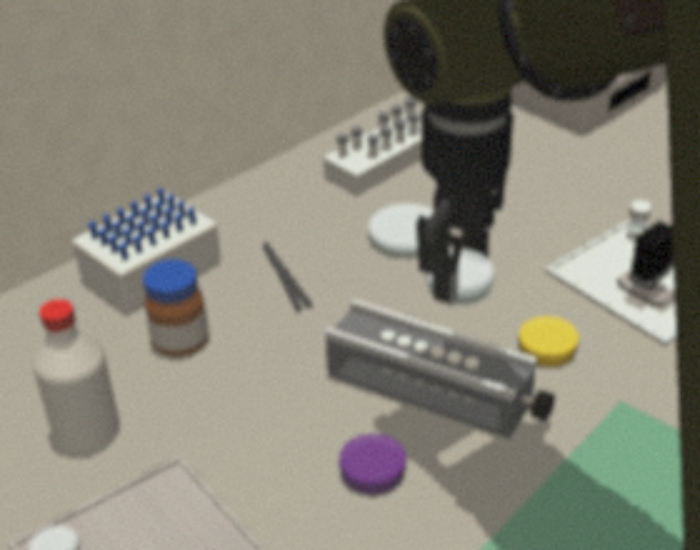

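The dish is held level at (470,275) above the rack. All caps are visible, and the bystanders are untouched.

Emit:
play_rows:
  targets:
    - [15, -40, 0, 0, 0.3]
    - [30, -85, 0, 0, 0.3]
    - [48, -130, 0, 0, 0.3]
    - [66, -180, 0, 0, 0.3]
    - [83, -225, 0, 0, 0.3]
    - [98, -265, 0, 0, 0.3]
    - [112, -300, 0, 0, 0.3]
    - [112, -300, 0, 0, 0.3]

```text
time_s: 6.38
tool_pos: [0.5046, 0.3012, 0.2129]
orientation: [0.989, 0.148, -0.001, 0.0]
wrist_force: [-0.2, -0.7, -1.3]
gripper_width: 0.717
finger_force: 22.0
```

Emit:
play_rows:
  targets:
    - [0, 0, 30, 0, 0.3]
    - [0, 0, 65, 0, 0.3]
    - [0, 0, 95, 0, 0.3]
    - [0, 0, 115, 0, 0.3]
    - [0, 0, 125, 0, 0.3]
    - [0, 0, 130, 0, 0.3]
    - [0, 0, 133, 0, 0.3]
    - [0, 0, 133, 0, 0.3]

```text
time_s: 7.38
tool_pos: [0.5054, 0.2994, 0.082]
orientation: [0.989, 0.147, 0.0, -0.0]
wrist_force: [-0.6, 0.4, -0.3]
gripper_width: 0.714
finger_force: 22.0
```

```bash
python3 g.py .505 .30 .0776 -73.1
```

```text
delta mm [-0.2 -0.7  4.4] turn 0.0 pos [0.5054 0.2994 0.082 ] t 7.375 w 0.7139133664158218 F [-0.6  0.4 -0.3] q6 1.75
```

Emit:
play_rows:
  targets:
    - [0, 0, 1.5, 0, 0.3]
    - [0, 0, 3, 0, 0.3]
    - [0, 0, 4, 0, 0.3]
    - [0, 0, 4, 0, 0.3]

```text
time_s: 7.88
tool_pos: [0.5052, 0.2994, 0.0777]
orientation: [0.989, 0.147, 0.0, -0.0]
wrist_force: [-0.7, -0.5, 2.9]
gripper_width: 0.717
finger_force: 22.1
```

Emit:
play_rows:
  targets:
    - [0, 0, 0, 0, 1]
    - [0, 0, 0, 0, 1]
    - [0, 0, 0, 0, 1]
    - [0, 0, -20, 0, 1]
    - [0, 0, -60, 0, 1]
    - [0, 0, -120, 0, 1]
    - [0, 0, -170, 0, 1]
    - [0, 0, -170, 0, 1]

```text
time_s: 8.88
tool_pos: [0.506, 0.2997, 0.2533]
orientation: [0.989, 0.147, 0.004, -0.001]
wrist_force: [-0.5, 0.3, -0.4]
gripper_width: 1.001
finger_force: 0.0
```

```bash
python3 g.py .4453 -.2875 .22 0
python3 - <<'E'
from h import *
a=read_camera('side'); cv2.imwrite('pics/placed.png',cv2.resize(a[230:390,130:300],None,fx=3,fy=3))
E
```

```text
delta mm [-229.2  544.2   30.5] turn -73.1 pos [0.506  0.2997 0.2533] t 8.875 w 1.0012775914268228 F [-0.5  0.3 -0.4] q6 1.75
```

View pics/placed.png

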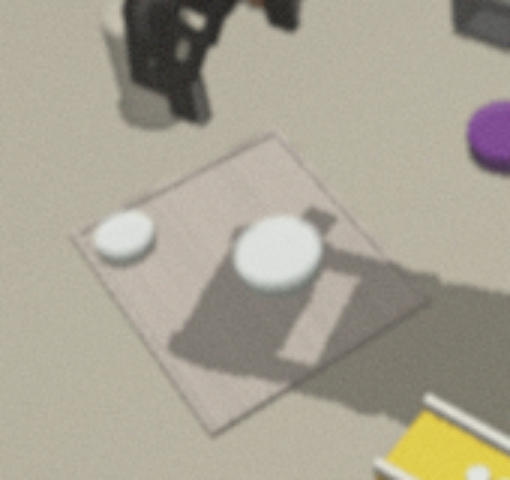

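The dish stands flat on the steel tray at (278,250), and the small dish at (124,235) is untouched. Next, the presser.

Emit:
play_rows:
  targets:
    - [-22, 54, 0, -8, 1]
    - [-45, 108, 0, -16, 1]
    - [-68, 162, 0, -25, 1]
    - [-91, 216, 0, -33, 1]
    - [-114, 270, 0, -42, 1]
    - [-137, 324, 0, -50, 1]
    - [-160, 378, 0, -58, 1]
    - [-183, 432, 0, -64, 1]

```text
time_s: 9.93
tool_pos: [0.4549, -0.1689, 0.247]
orientation: [0.76, 0.65, -0.0, -0.001]
wrist_force: [0.6, -0.6, 0.6]
gripper_width: 1.004
finger_force: 0.0
```

```bash
python3 g.py .4453 -.2875 .22 0
```

```text
delta mm [-118.7    8.8   27. ] turn -8.9 pos [ 0.4549 -0.1689  0.247 ] t 9.925 w 1.0040897395850215 F [ 0.6 -0.6  0.6] q6 -0.28
```

Emit:
play_rows:
  targets:
    - [-50, 4, 10, -6, 1]
    - [-100, 9, 27, -9, 1]
    - [-119, 9, 27, -9, 1]
    - [-119, 9, 27, -9, 1]
    - [-119, 9, 27, -9, 1]

```text
time_s: 10.55
tool_pos: [0.4461, -0.2851, 0.2207]
orientation: [0.707, 0.707, 0.0, -0.0]
wrist_force: [-0.1, 0.3, -0.3]
gripper_width: 0.998
finger_force: 0.0
```

```bash
python3 g.py .4453 -.2875 .115 0
python3 - <<'E'
from h import *
a=read_camera('side'); cv2.imwrite('pics/pre.png',cv2.resize(a[100:260,330:530],None,fx=3,fy=3))
E
```

```text
delta mm [ -2.4  -0.8 105.7] turn -0.1 pos [ 0.4461 -0.2851  0.2207] t 10.55 w 0.9977320967195175 F [-0.1  0.3 -0.3] q6 -0.64
```

View pics/pre.png

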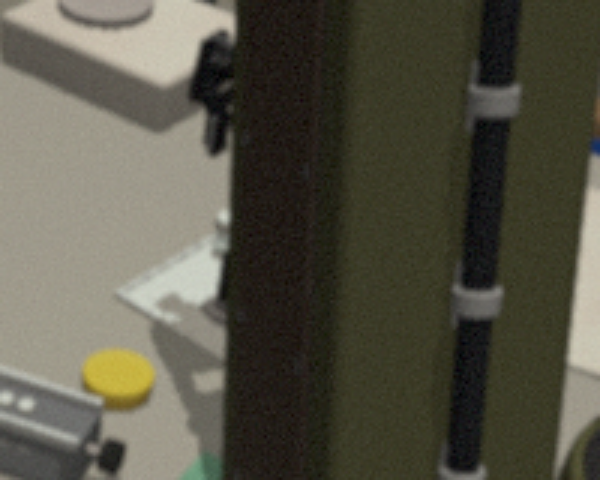

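The arm hides most of the presser, but the handle at (225,275) is where I measured it. Descending.

Emit:
play_rows:
  targets:
    - [-2.4, -1, 35, 0, 1]
    - [-2.4, -1, 70, 0, 1]
    - [-2.4, -1, 95, 0, 1]
    - [-2.4, -1, 105, 0, 1]
    - [-2.4, -1, 105, 0, 1]
    - [-2.4, -1, 105, 0, 1]

```text
time_s: 11.35
tool_pos: [0.4454, -0.2886, 0.1167]
orientation: [0.708, 0.707, 0.0, 0.001]
wrist_force: [-0.1, -1.0, 0.0]
gripper_width: 0.996
finger_force: 0.0
```

Emit:
play_rows:
  targets:
    - [0, 0, 0, 0, -0.8]
    - [0, 0, 0, 0, -0.8]
    - [0, 0, 0, 0, -0.8]
    - [0, 0, 0, 0, -0.8]
    - [0, 0, 0, 0, -0.8]
    - [0, 0, 0, 0, -0.8]
    - [0, 0, 0, 0, -0.8]
    - [0, 0, 0, 0, -0.8]
  grip_force: 60

```text
time_s: 12.35
tool_pos: [0.445, -0.2886, 0.1156]
orientation: [0.708, 0.707, 0.0, 0.0]
wrist_force: [0.8, -1.0, 1.1]
gripper_width: 0.296
finger_force: 62.3
```

```bash
python3 g.py .4453 -.2875 .115 0
```

```text
delta mm [1.1 0.3 0.6] turn -0.1 pos [ 0.445  -0.2886  0.1156] t 12.35 w 0.29629405228291966 F [ 0.8 -1.   1.1] q6 -0.64
```

Emit:
play_rows:
  targets:
    - [0, 0, -10, 0, -0.8]
    - [0, 0, -40, 0, -0.8]
    - [0, 0, -80, 0, -0.8]
    - [0, 0, -120, 0, -0.8]
    - [0, 0, -120, 0, -0.8]
    - [0, 0, -120, 0, -0.8]
  grip_force: 100

```text
time_s: 13.1
tool_pos: [0.4445, -0.2883, 0.2348]
orientation: [0.708, 0.707, -0.0, -0.001]
wrist_force: [0.7, -0.9, -3.4]
gripper_width: 0.293
finger_force: 98.6
```

```bash
python3 g.py .4324 -.0366 .20 16.9
```

```text
delta mm [251.7 -12.5  35. ] turn -17.0 pos [ 0.4445 -0.2883  0.2348] t 13.1 w 0.29349168933221775 F [ 0.7 -0.9 -3.4] q6 -0.64
```

Emit:
play_rows:
  targets:
    - [40, -2, 0, -4, -0.8]
    - [90, -5, 0, -8, -0.8]
    - [140, -7, 0, -12, -0.8]
    - [190, -10, 0, -17, -0.8]
    - [230, -12, 0, -17, -0.8]
    - [252, -12.5, 0, -17, -0.8]
    - [252, -12.5, 35, -17, -0.8]
    - [252, -12.5, 35, -17, -0.8]

```text
time_s: 14.1
tool_pos: [0.4315, -0.0362, 0.1981]
orientation: [0.595, 0.804, -0.001, -0.003]
wrist_force: [-0.1, 0.5, -2.2]
gripper_width: 0.289
finger_force: 98.4
```

```bash
python3 g.py .4324 -.0366 .1656 16.9
python3 - <<'E'
from h import *
a=read_camera('side'); cv2.imwrite('pics/hov.png',cv2.resize(a[140:290,260:400],None,fx=4,fy=4,interpolation=cv2.INTER_CUBIC))
E
```

```text
delta mm [-0.8  1.  32.5] turn 0.0 pos [ 0.4315 -0.0362  0.1981] t 14.1 w 0.28869249357849547 F [-0.1  0.5 -2.2] q6 -0.46
```

View pics/hov.png

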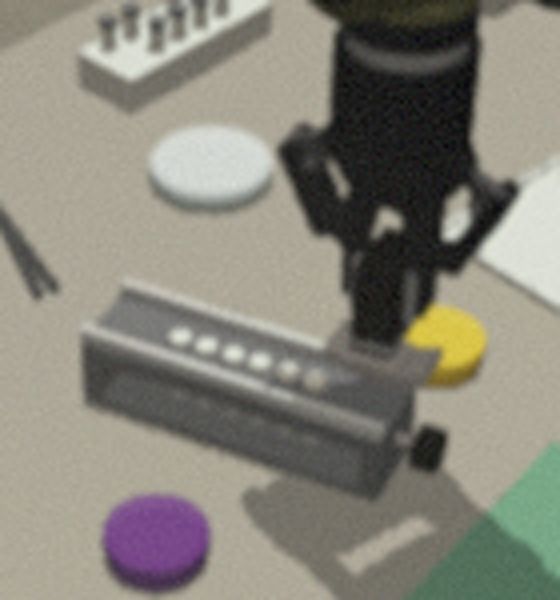

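The presser is upright in the gripper with its foot at (385,360), aligned with the lane beyond cap 0 and above the deck. Lowering.

Emit:
play_rows:
  targets:
    - [0, 1, 15, 0, -0.8]
    - [0, 1, 26, 0, -0.8]
    - [0, 1, 32, 0, -0.8]
    - [0, 1, 32, 0, -0.8]
    - [0, 1, 32, 0, -0.8]

```text
time_s: 14.78
tool_pos: [0.4339, -0.0363, 0.1688]
orientation: [0.595, 0.803, 0.0, 0.0]
wrist_force: [-0.8, -0.8, -2.9]
gripper_width: 0.293
finger_force: 98.7
```

Emit:
play_rows:
  targets:
    - [0, 0, 2, 0, -0.8]
    - [0, 0, 4, 0, -0.8]
    - [0, 0, 5, 0, -0.8]
    - [0, 0, 5, 0, -0.8]

```text
time_s: 15.28
tool_pos: [0.4337, -0.0363, 0.1635]
orientation: [0.595, 0.803, -0.0, -0.0]
wrist_force: [0.0, 0.4, -3.3]
gripper_width: 0.291
finger_force: 98.7
```

```bash
python3 g.py .4324 -.0366 .1566 16.9
```

```text
delta mm [ 0.1 -1.3  6.9] turn 0.0 pos [ 0.4337 -0.0363  0.1635] t 15.275 w 0.2905713588107673 F [ 0.   0.4 -3.3] q6 -0.46
```

Emit:
play_rows:
  targets:
    - [0, -1, 2, 0, -0.8]
    - [0, -1, 3, 0, -0.8]
    - [0, -1, 4, 0, -0.8]
    - [0, -1, 4, 0, -0.8]

```text
time_s: 15.78
tool_pos: [0.4332, -0.0366, 0.1598]
orientation: [0.595, 0.803, 0.0, 0.001]
wrist_force: [2.9, 1.7, 4.7]
gripper_width: 0.294
finger_force: 99.3
```

Emit:
play_rows:
  targets:
    - [0, 0, 1, 0, -0.8]
    - [0, 0, 2, 0, -0.8]
    - [0, 0, 2, 0, -0.8]
    - [0, 0, 2, 0, -0.8]

```text
time_s: 16.27
tool_pos: [0.4332, -0.0366, 0.1579]
orientation: [0.595, 0.803, 0.0, 0.001]
wrist_force: [2.7, 1.6, 6.6]
gripper_width: 0.296
finger_force: 99.5
```

About 9.4 N on the deck. Sweeping along tool +y, 6 mm per row.

Emit:
play_rows:
  targets:
    - [0, 6, 0, 0, -0.8]
    - [0, 12, 0, 0, -0.8]
    - [0, 18, 0, 0, -0.8]
    - [0, 24, 0, 0, -0.8]
    - [0, 30, 0, 0, -0.8]
    - [0, 36, 0, 0, -0.8]

```text
time_s: 17.02
tool_pos: [0.4663, -0.0263, 0.1571]
orientation: [0.595, 0.803, -0.001, -0.001]
wrist_force: [-7.4, -1.5, 6.5]
gripper_width: 0.295
finger_force: 100.0
```

```bash
python3 g.py .5137 -.0119 .1579 16.9
```

```text
delta mm [-0.1 49.5 -1. ] turn 0.0 pos [ 0.4663 -0.0263  0.1571] t 17.025 w 0.2950132434522573 F [-7.4 -1.5  6.5] q6 -0.43
```

Emit:
play_rows:
  targets:
    - [0, 6, 0, 0, -0.8]
    - [0, 12, 0, 0, -0.8]
    - [0, 18, 0, 0, -0.8]
    - [0, 24, 0, 0, -0.8]
    - [0, 30, 0, 0, -0.8]
    - [0, 36, 0, 0, -0.8]
    - [0, 42, 0, 0, -0.8]
    - [0, 46, 0, 0, -0.8]

```text
time_s: 18.02
tool_pos: [0.5107, -0.0129, 0.1573]
orientation: [0.595, 0.803, -0.001, -0.001]
wrist_force: [-5.2, -0.7, 6.7]
gripper_width: 0.293
finger_force: 99.9
```

```bash
python3 g.py .5137 -.0119 .1579 16.9
```

```text
delta mm [ 0.   3.2 -0.6] turn 0.0 pos [ 0.5107 -0.0129  0.1573] t 18.025 w 0.2927469393338086 F [-5.2 -0.7  6.7] q6 -0.39
```

Emit:
play_rows:
  targets:
    - [0, 6, 0, 0, -0.8]
    - [0, 12, 0, 0, -0.8]
    - [0, 18, 0, 0, -0.8]
    - [0, 24, 0, 0, -0.8]
    - [0, 30, 0, 0, -0.8]
    - [0, 36, 0, 0, -0.8]
    - [0, 42, 0, 0, -0.8]
    - [0, 48, 0, 0, -0.8]

```text
time_s: 19.02
tool_pos: [0.5566, 0.0011, 0.1573]
orientation: [0.595, 0.803, -0.001, -0.001]
wrist_force: [-5.2, -1.3, 6.7]
gripper_width: 0.296
finger_force: 100.0
```

Emit:
play_rows:
  targets:
    - [0, 6, 0, 0, -0.8]
    - [0, 12, 0, 0, -0.8]
    - [0, 16, 0, 0, -0.8]
    - [0, 16, 0, 0, -0.8]
    - [0, 16, 0, 0, -0.8]

```text
time_s: 19.65
tool_pos: [0.5721, 0.0058, 0.1575]
orientation: [0.595, 0.803, -0.001, -0.0]
wrist_force: [-2.5, -0.1, 7.8]
gripper_width: 0.291
finger_force: 100.1
```

```bash
python3 g.py .5137 -.0119 .1579 16.9
python3 - <<'E'
from h import *
a=read_camera('side'); cv2.imwrite('pics/end.png',cv2.resize(a[190:290,260:390],None,fx=6,fy=5.9,interpolation=cv2.INTER_CUBIC))
E
```

```text
delta mm [  0.1 -61.   -0.3] turn 0.0 pos [0.5721 0.0058 0.1575] t 19.65 w 0.2909220913518211 F [-2.5 -0.1  7.8] q6 -0.35
```

View pics/end.png

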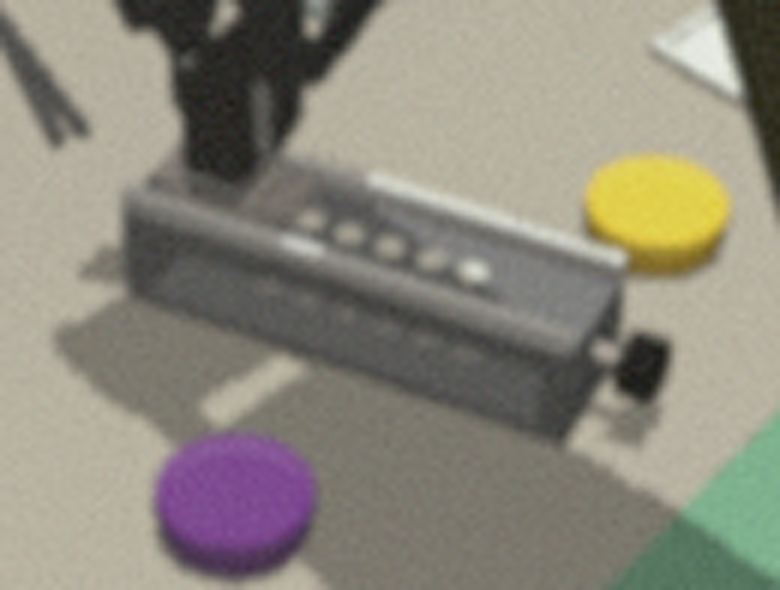

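The foot is at the far end at (225,175) and the five uncovered caps lie in a row from (312,218) to (471,271), apparently flush. I'll check the blob heights against the picture from before the sweep.

Run:
```python
from h import *
ex=np.array([-.957,-.291,0])
A=cv2.resize(cv2.imread('pics/lift.png'),(280,220),interpolation=cv2.INTER_AREA); B=cv2.resize(cv2.imread('pics/end.png'),(130,100),interpolation=cv2.INTER_AREA)
for i,x in enumerate((45,27,9,-9,-27)):
    c=np.array([.5137,-.0119,.05])+ex*x/1000
    u,v=proj('side',c); u2,v2=proj('side',c+[0,0,.006])
    out=[]
    for im,x0,y0 in((A,150,90),(B,260,190)):
        g=im.max(2).astype(float); cu=int(round(u-x0)); r0=int(round(v-y0))-9
        out.append((g[r0:r0+14,cu-1:cu+2].mean(1).astype(int).tolist()))
    print('cap',i,'start row',int(round(v))-9,'pred flush v',round(v,1),'proud v',round(v2,1)); print(out[0]);print(out[1])
```

```text
cap 0 start row 227 pred flush v 235.6 proud v 233.7
[128, 113, 102, 93, 92, 113, 136, 154, 154, 138, 116, 100, 100, 120]
[158, 124, 112, 118, 127, 128, 140, 171, 200, 196, 159, 114, 102, 125]
cap 1 start row 224 pred flush v 233.3 proud v 231.4
[142, 125, 111, 100, 92, 96, 116, 142, 155, 153, 137, 115, 101, 107]
[184, 147, 121, 113, 118, 125, 127, 132, 146, 161, 156, 130, 103, 109]
cap 2 start row 222 pred flush v 231.0 proud v 229.2
[170, 138, 116, 116, 119, 125, 138, 150, 155, 149, 131, 110, 100, 112]
[180, 140, 120, 118, 119, 110, 100, 109, 135, 155, 150, 126, 104, 115]
cap 3 start row 220 pred flush v 228.8 proud v 226.9
[169, 135, 117, 116, 121, 135, 167, 193, 196, 172, 134, 107, 98, 113]
[145, 127, 113, 103, 94, 87, 90, 107, 129, 145, 138, 113, 102, 117]
cap 4 start row 218 pred flush v 226.6 proud v 224.7
[159, 128, 113, 115, 121, 138, 175, 206, 211, 188, 151, 132, 141, 161]
[133, 118, 114, 109, 102, 98, 101, 120, 143, 153, 136, 113, 126, 167]
```

All five visible caps match the predicted flush rows, and cap 5 is under the foot. Lifting and returning the presser.

Emit:
play_rows:
  targets:
    - [0, 0, -5, 0, -0.8]
    - [0, 0, -15, 0, -0.8]
    - [0, 0, -40, 0, -0.8]
    - [0, 0, -75, 0, -0.8]
    - [0, 0, -75, 0, -0.8]

```text
time_s: 20.32
tool_pos: [0.573, 0.0059, 0.2349]
orientation: [0.595, 0.803, 0.001, 0.002]
wrist_force: [-0.0, -1.0, -2.6]
gripper_width: 0.296
finger_force: 99.0
```

```bash
python3 - <<'E'
from h import *
ex=np.array([-.957,-.291,0]); a=read_camera('side'); cv2.imwrite('pics/end2.png',a)
for x in(-27,-45):
    u,v=proj('side',np.array([.5137,-.0119,.05])+ex*x/1000); r=int(round(v))-9;u0=int(round(u)); print(r,round(v,1),a[r:r+14,u0-1:u0+2].max(2).mean(1).astype(int))
E
python3 g.py .452 -.295 .23 0
```

```text
218 226.6 [134 117 106  96  91  87  93 115 144 153 136 108 106 136]
215 224.4 [143 125 112 102  91  90  89  89  95 100 107  98  98 110]
delta mm [-252.9 -202.7    2.9] turn 16.9 pos [0.5724 0.0059 0.233 ] t 20.375 w 0.29224903822838205 F [-0.3  0.1 -3.2] q6 -0.35
```

Cap 5 is flush too. Carrying the presser to the white tray.

Emit:
play_rows:
  targets:
    - [-32, -25, 0, 2, -0.8]
    - [-66, -52, 0, 5, -0.8]
    - [-102, -81, 0, 8, -0.8]
    - [-138, -110, 0, 11, -0.8]
    - [-174, -138, 0, 14, -0.8]
    - [-210, -167, 0, 17, -0.8]
    - [-240, -192, 0, 17, -0.8]
    - [-253, -203, 0, 17, -0.8]

```text
time_s: 21.38
tool_pos: [0.4506, -0.2964, 0.231]
orientation: [0.708, 0.706, -0.0, -0.001]
wrist_force: [0.2, 0.2, -2.0]
gripper_width: 0.29
finger_force: 99.0
```

Emit:
play_rows:
  targets:
    - [0, 0, 0, 0, -0.8]
    - [0, 0, 0, 0, -0.8]

```text
time_s: 21.62
tool_pos: [0.4522, -0.2943, 0.2321]
orientation: [0.707, 0.707, 0.0, -0.0]
wrist_force: [-0.5, -0.0, -2.1]
gripper_width: 0.29
finger_force: 99.0
```

```bash
python3 g.py .452 -.295 .119 0
```

```text
delta mm [-8.000e-01 -1.000e-01  1.131e+02] turn -0.0 pos [ 0.4522 -0.2943  0.2321] t 21.625 w 0.2900645576729566 F [-0.5 -0.  -2.1] q6 -0.64
```

Emit:
play_rows:
  targets:
    - [0, 0, 30, 0, -0.8]
    - [0, 0, 65, 0, -0.8]
    - [0, 0, 95, 0, -0.8]
    - [0, 0, 108, 0, -0.8]
    - [0, 0, 112, 0, -0.8]
    - [0, 0, 112, 0, -0.8]
    - [0, 0, 112, 0, -0.8]

```text
time_s: 22.5
tool_pos: [0.4522, -0.2954, 0.1215]
orientation: [0.708, 0.707, 0.0, 0.001]
wrist_force: [-0.7, 0.6, -1.8]
gripper_width: 0.292
finger_force: 99.0
```

Emit:
play_rows:
  targets:
    - [0, 0, 1, 0, -0.8]
    - [0, 0, 2, 0, -0.8]
    - [0, 0, 2, 0, -0.8]
    - [0, 0, 2, 0, -0.8]

```text
time_s: 23.0
tool_pos: [0.4519, -0.2952, 0.1185]
orientation: [0.708, 0.707, -0.0, -0.0]
wrist_force: [0.2, -0.5, -2.8]
gripper_width: 0.29
finger_force: 99.0
```

Emit:
play_rows:
  targets:
    - [0, 0, 0.7, 0, -0.8]
    - [0, 0, 1.4, 0, -0.8]
    - [0, 0, 1.4, 0, -0.8]
    - [0, 0, 1.4, 0, -0.8]

```text
time_s: 23.5
tool_pos: [0.4519, -0.2952, 0.1171]
orientation: [0.708, 0.707, 0.0, 0.0]
wrist_force: [0.1, -0.2, -2.3]
gripper_width: 0.296
finger_force: 99.0
```

Emit:
play_rows:
  targets:
    - [0, 0, 0.5, 0, -0.8]
    - [0, 0, 1, 0, -0.8]
    - [0, 0, 1, 0, -0.8]

```text
time_s: 23.88
tool_pos: [0.4519, -0.2952, 0.1161]
orientation: [0.708, 0.707, 0.0, -0.0]
wrist_force: [-0.1, 0.9, -3.1]
gripper_width: 0.29
finger_force: 99.0
```

Emit:
play_rows:
  targets:
    - [0, 0, 0.5, 0, -0.8]
    - [0, 0, 1, 0, -0.8]
    - [0, 0, 1, 0, -0.8]

```text
time_s: 24.25
tool_pos: [0.4519, -0.2952, 0.1153]
orientation: [0.708, 0.707, 0.0, 0.0]
wrist_force: [-0.1, 1.2, 2.3]
gripper_width: 0.291
finger_force: 99.7
```

Emit:
play_rows:
  targets:
    - [0, 0, 0, 0, -0.3]
    - [0, 0, 0, 0, -0.1]
    - [0, 0, 0, 0, 0.1]
    - [0, 0, 0, 0, 1]
    - [0, 0, 0, 0, 1]
    - [0, 0, 0, 0, 1]
    - [0, 0, 0, 0, 1]
  grip_force: 20

```text
time_s: 25.12
tool_pos: [0.4518, -0.2952, 0.1151]
orientation: [0.708, 0.707, -0.0, -0.0]
wrist_force: [-0.2, 0.9, 0.3]
gripper_width: 1.002
finger_force: 0.0
```

Emit:
play_rows:
  targets:
    - [0, 0, -10, 0, 1]
    - [0, 0, -40, 0, 1]
    - [0, 0, -80, 0, 1]
    - [0, 0, -120, 0, 1]
    - [-50, -20, -150, 0, 1]
    - [-110, -40, -160, 0, 1]
    - [-160, -60, -160, 0, 1]
    - [-160, -60, -160, 0, 1]

```text
time_s: 26.12
tool_pos: [0.3898, -0.4577, 0.2755]
orientation: [0.709, 0.705, -0.0, 0.0]
wrist_force: [-0.5, 0.2, 0.6]
gripper_width: 0.999
finger_force: 0.0
```

Run:
```python
from h import *
b=read_camera('top'); a=read_camera('side'); s=get_state(); print(s['time_s'],s['tool_pos'],s['wrist_force'])
cv2.imwrite('pics/fin.png',np.vstack([b[120:320,120:520],a[140:340,150:550]]))
```

```text
26.225 [ 0.39141462 -0.45502487  0.27535432] [ 0.06427795 -0.15502011  0.46662964]
```

View pics/fin.png

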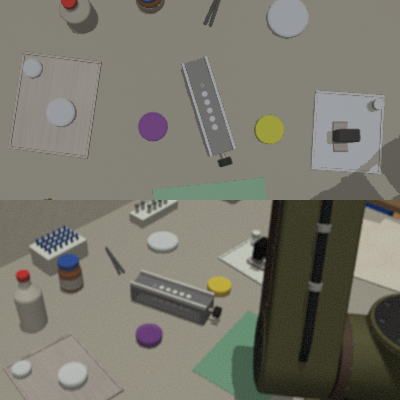

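The dish is on the steel tray at (61,112), the presser stands upright on the white tray at (345,135), all six caps are pressed, and the bystanders are in place.

```bash
python3 -c "
from plant import job; print(job.hand_in())"
```

```text
the job is handed in; nothing more can be done
None
```

I've handed the job in at about 26 s of the 69 s allowed, with no verdict shown: the dish is on the steel tray, all six caps look flush in the side camera (cap 5 showed faintly), the presser stands upright on the white tray, and nothing else was touched.

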